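# Close the dough guide to its gauge mark

### The job

Set the sheet width on the clamp-on pasta roller: with a fingertip on top of the knurled adjuster wheel, roll the wheel until the sliding dough guide has closed to the gauge mark, its pointer tip lined up with the tip of the gauge pointer, then take the hand away. Move the guide only by the wheel, never by touching the guide itself, and leave the cup, pie dish and kettle where they stand.

Things in the scene. Friction and masses are not known exactly. Their poses are not given: they have to be found in the camera images.
- roller: Fixed aluminium pasta roller clamped on an oak board 320 x 400 mm (top at z = 40 mm). Origin at counter level; x runs from the clamp over the feed tray to the adjuster wheel, y along the rollers, z up. End plates and hood reach x = 45, z = 170 mm. Feed tray: x 30 to 120, y +-88 mm, top z = 115; a fixed guide rail, 14 mm high, at y = 83 mm. Crank on the -y side, below z = 110.
- wheel: Knurled steel adjuster wheel, 56 mm across, 26 mm wide, at the tray's outer edge; its top stands out of an aluminium housing. Origin at its centre, at roller frame (141, 0, 107) mm at rest; level axle along the roller's x; the orientation turns with the wheel. About 1 N at the rim turns it; it stays where left. It can turn on until the guide meets its end stop.
- wheel_top (a point): Topmost point of the wheel's rim at rest, 28 mm above its centre, 11 mm above the housing (40 mm along x, 74 mm along y). Axes as the roller's. The tray with guide and wheel is sprung: pressed, it sinks from 3 N and bottoms after 5 mm at about 10.5 N; 2 to 3 mm drives it well. Drag the top to the roller's +y and the guide moves to +y, 0.36 mm per mm of rim; dragging to -y reverses.
- fence: Sliding dough guide: dark steel rail on the tray, 47 mm along the roller's x, 8 mm thick, 14 mm high (top z = 129 mm), with a flat V pointer (4 mm thick, 20 mm wide) at its wheel-side foot. Axes as the roller's. Origin on the tray at the pointer's tip, which points to +x; the rail lies on the -x side. Starts wide open at the roller's y = -60 mm and slides along y only, up to 70 mm towards +y.
- gauge: Gauge mark: fixed dark steel pointer, flat, 4 mm thick, 20 mm wide, on the tray's rim next to the wheel housing. Origin on the tray at its tip, which points to the roller's -x; axes as the roller's. It lies 22 to 48 mm to the +y side of where the sliding guide starts. With the guide at the mark the two tips face each other 2 mm apart.
- cup: Loose pink ceramic cup with a handle, 80 mm across the rim, 80 mm high, standing on the board on the roller's +y side. Origin at the centre of its underside.
- dish: Loose glass pie dish, 224 mm across, 42 mm high, on the counter on the robot's left. Origin at the centre of its underside.
- kettle: Loose stainless kettle, 170 mm across and 207 mm high with its handle, on the counter on the robot's right. Origin at the centre of its underside.

How it is judged (in metres and radians):
On the way:
1. a fingertip on the wheel has rolled the guide at least 10 mm closed (contact force between the fingers and wheel above 0.5 N and distance of fence from where it was at the start of the episode above 0.01 m), for 0.1 s.
At the end, for the whole second after the job is handed in: The sliding guide is at rest with its pointer tip within 4 mm of the gauge tip along the guide's travel, either side; cup, dish and kettle are within 20 mm of where they stood (y of fence in the frame of gauge between -0.004 and 0.004 m and linear speed of fence below 0.003 m/s and distance of each of cup, dish, kettle from where it was at the start of the episode below 0.02 m); the robot touches nothing.
It fails at once if the robot touches the sliding guide itself (contact force between any of the fingers, the arm and fence above 1 N).
It fails at once if the cup, dish or kettle is shifted or lifted more than 20 mm (distance of any of cup, dish, kettle from where it was at the start of the episode above 0.02 m).
It also fails if it takes over 51 s, if anything falls off the work surface, if the arm or the gripper's body presses on something with over 40 N, if the wrist force passes 120 N, or if a joint passes its speed limit or range.

### The arm

A 6-joint arm with a two-finger parallel gripper is mounted at the origin on the work surface. World frame = base frame: x ahead of the robot, y to its left, z up, the work surface at z = 0. Lengths are in m, angles in degrees, forces in N, time in s.
With the tool pointing down it reaches from about 0.375 to 0.9 m from the base axis. Payload 3.1 kg.
Tool frame: the origin (TCP) lies at the very end of the fingers, on their centre line; the grasp point (between the pads) lies 19 mm behind it; z points along the fingers, y is the direction in which the jaws open and shut (so a half turn about z gives the same grasp; the last joint's range is limited). The gripper opens to 87 mm and grips with 3 to 60 N. Pads are 19 mm wide; open, the fingers measure 117 mm over their backs; the gripper's body (75 mm by 190 mm) begins 51 mm behind the grasp point.
Start: joints at [-73.539, 30.224, 82.088, -0, 67.689, -10.227], TCP at [0.281, -0.558, 0.223] pointing down, gripper open.
Joint ranges: [-176.69, 176.69], [-43.24, 126.21], [12.49, 139.97], [-82, 262], [0, 151.66], [-163.58, 163.58]. Speed limits (degrees/s): [159.86, 159.86, 180, 180, 180, 180].

### API

Orientations are given as a 3x3 rotation matrix whose columns are the frame's x, y, z axes.
In Python, from rig import bot gives the robot as it stands. The module is installed in compiled form; this text tells all that it offers.
- The arm moves only by the tool play_rows, never from a script. Its argument "targets" is a list of rows, each a list of 7 numbers: the closure, from 0 (fully open) to 1 (shut), then the shift along the world's x, y, z in m, then the turn, a rotation vector about the world's x, y, z in rad. A call has 1 to 12 rows; each row shifts and turns the commanded pose from where the row before left it; what a row does not reach is not made up. A row lasts 1/8 s, in which the tool goes at most 62.5 mm and 10.7 degrees, less where a joint would pass 70% of its speed; a pose out of reach is approached as far as the arm can. A call with a gripper value outside its range is refused whole. The fingers move at their own pace and stop on an object; the grip force is fixed at half the most. Time passes only in rows, so rows that do not move let the fingers close. It gives the time, the measured TCP pose, the force and the opening at its end, in the units of the state.
- bot.read_state(): the state, without advancing time (a new reading comes with each control period).
- bot.capture(name): name is "scene" or "top"; returns the picture (480x640x3 uint8, blue, green, red); there is no depth.
- bot.get_calibration(name): a dict with "fx", "fy", "cx", "cy" (pixels), "R" (3x3) and "t" (3): a world point X has camera coordinates R X + t. Camera axes: x right, y down, z forward; pixel columns grow to the right and rows downward; lengths in m; the calibration is good to about 2 mm. A picture is of the moment at which its call begins. get_calibration takes no time and is no camera call.
- bot.hand_in(): hands the job in, once; it reports no verdict.
The state is a dict: "time_s": time; "joint_positions": joint angles; "qvel": joint speeds; "tau": joint torques, N m; "position": TCP position; "tcp_rot": TCP orientation; "force": force on the tool from outside, world axes, zero at the start; "moment": the same for the moment, N m; "opening": opening from 0.0 (shut) to 1.0 (fully open).
Only numpy, scipy, OpenCV 4.12 (cv2) and the standard library are available. Lean on these libraries where they do the work, as an engineer would, in place of code of your own. Each camera call takes 0.05 s, during which the arm holds its last target. There are 200 camera calls.

## Working session

There is one attempt and no reset: what is moved stays moved. The work goes in short steps, Python scripts to look and compute and a tool call to move; the robot and the scene stay as the last step left them, time stands still between calls to the robot, and variables do not carry over. Pictures are saved under pics/ and viewed, about 8 in all and at most 12, crops included, and the job is handed in when it is done.

Besides the shell and the picture viewer there is one more tool, called after "Call:" as name([rows], argument=value, ...), one row to a line, values as JSON. play_rows: Moves the arm, as the interface text tells. Its arguments: {"type":"object","properties":{"targets":{"type":"array","items":{"type":"array","items":{"type":"number"}}}},"required":["targets"]}

```bash
mkdir -p pics
python3 - <<'E'
from rig import bot
import cv2
for n in("scene","top"):
    cv2.imwrite(f"pics/{n}0.png",bot.capture(n)); c=bot.get_calibration(n); print(n,c, -c["R"].T@c["t"])
s=bot.read_state();print(s)
E
```

```text
scene {'fx': 568.8157285362337, 'fy': 568.8157285362337, 'cx': 329.2968841570329, 'cy': 244.83844131119312, 'R': array([[-0.93027102,  0.3666382 ,  0.01312468],
       [ 0.26219929,  0.68944903, -0.67521223],
       [-0.25660739, -0.62468909, -0.73750673]]), 't': array([ 0.50016692, -0.04256423,  1.81624455])} [0.94251288 0.98055373 1.30418816]
top {'fx': 551.7862680265335, 'fy': 551.7862680265335, 'cx': 324.623521530417, 'cy': 239.58049279099822, 'R': array([[ 3.27131658e-05, -9.99999956e-01, -2.94042915e-04],
       [-9.97567426e-01, -1.21363938e-05, -6.97081761e-02],
       [ 6.97081695e-02,  2.95608009e-04, -9.97567383e-01]]), 't': array([-0.03589574,  0.52571647,  1.71981729])} [ 0.40455348 -0.03639775  1.75226981]
{'time_s': 0.1, 'joint_positions': array([-7.35390164e+01,  3.02756788e+01,  8.21489790e+01,  3.86993962e-04,
        6.76912887e+01, -1.02288156e+01]), 'qvel': array([ 0.0042648 , -0.13534256, -0.18567358,  0.06727709,  0.09319061,
       -0.06752007]), 'tau': array([-1.97452619e-04, -4.40985954e+01, -1.77150983e+01,  6.35277084e-02,
        5.33916685e-02, -4.57465251e-05]), 'position': array([ 0.28054541, -0.5577479 ,  0.22164801]), 'tcp_rot': array([[ 8.93452628e-01,  4.49157077e-01, -5.67432665e-04],
       [ 4.49157286e-01, -8.93450591e-01,  1.94247406e-03],
       [ 3.65502920e-04, -1.99037507e-03, -9.99997952e-01]]), 'force': array([ 0.1246748 , -0.48304604, -0.00942159]), 'moment': array([-0.02925011,  0.01433306,  0.03335865]), 'opening': 0.998296601386354}
```

View pics/scene0.png

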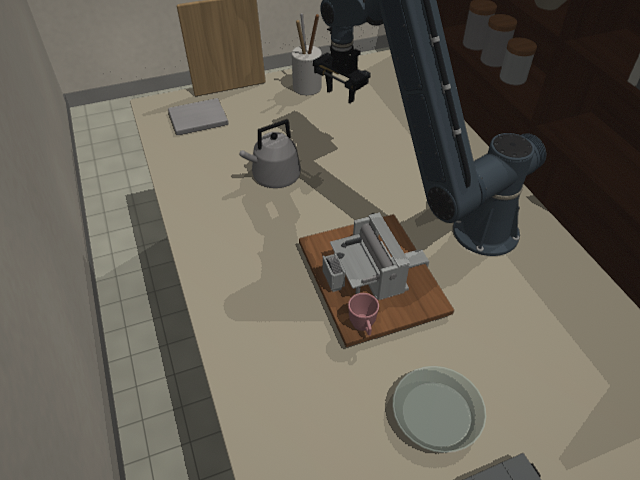

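View pics/top0.png

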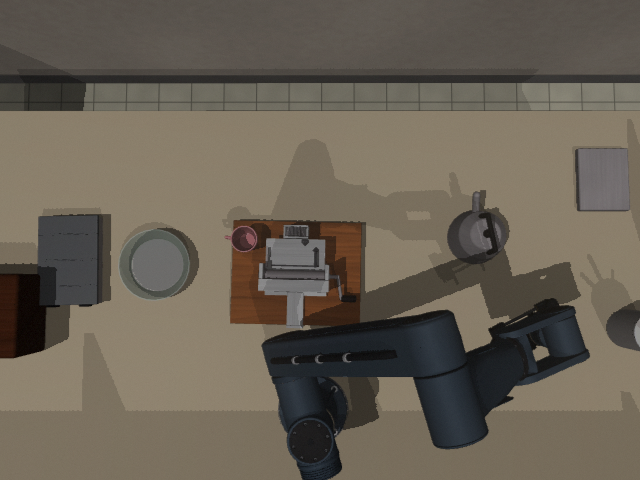

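The top view shows the roller at about (297,265) with its wheel housing at (296,232). Roller +x is roughly world +x. Next I'll enlarge the tray in both views.

Run:
```python
import cv2,numpy as np
a=cv2.imread("pics/top0.png")[218:298,255:345]; b=cv2.imread("pics/scene0.png")[215:300,315:415]
a=cv2.resize(a,(720,640),interpolation=cv2.INTER_CUBIC)[:520]
a=np.clip(a*1.3,0,255).astype('uint8')
cv2.imwrite("pics/topc.png",a)
b=cv2.resize(b,None,fx=7,fy=7,interpolation=cv2.INTER_CUBIC);b=np.clip(b*1.3,0,255).astype('uint8');cv2.imwrite("pics/scc.png",b)
```

```text
(no output)
```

View pics/topc.png

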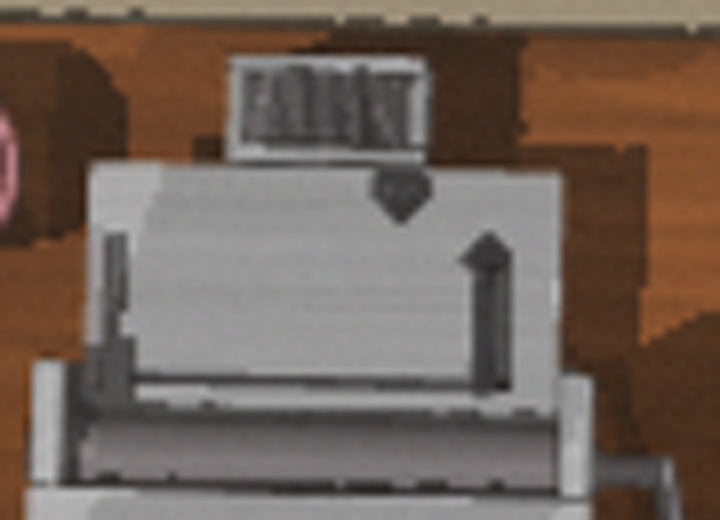

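View pics/scc.png

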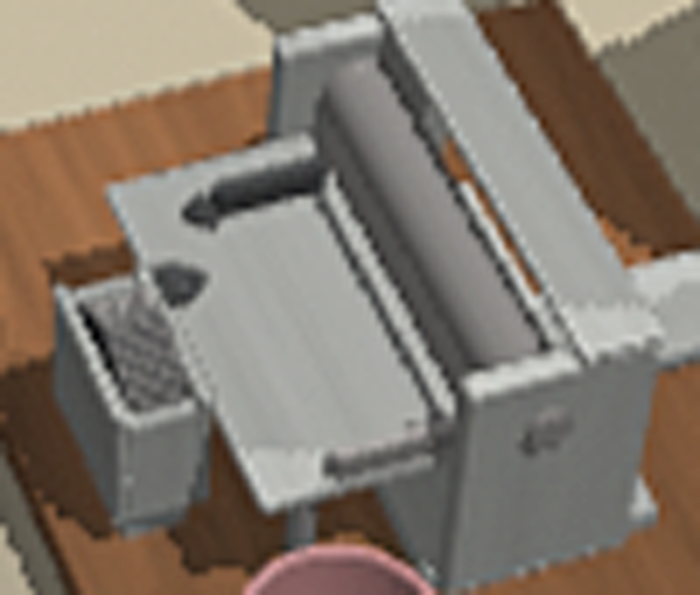

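```bash
cat > h.py <<'E'
from rig import bot
import numpy as np
def ray(n,u,v):
    c=bot.get_calibration(n); R=c["R"]; d=R.T@np.array([(u-c["cx"])/c["fx"],(v-c["cy"])/c["fy"],1]); return -R.T@c["t"],d
def onz(n,u,v,z):
    o,d=ray(n,u,v); return o+d*(z-o[2])/d[2]
def tri(p):
    A=np.zeros((3,3));b=np.zeros(3)
    for n,u,v in p:
        o,d=ray(n,u,v); d=d/np.linalg.norm(d); M=np.eye(3)-np.outer(d,d); A+=M;b+=M@o
    return np.linalg.solve(A,b)
E
python3 - <<'E'
from h import *
T=lambda x,y:("top",255+x/8-.44,218+y/8-.44); S=lambda x,y:("scene",315+x/7-.43,215+y/7-.43)
np.set_printoptions(precision=4,suppress=True)
for nm,t,s,z in[("fence",(489,232),(185,212),.119),("gauge",(401,222),(207,283),.119),("trayL",(90,164),(268,510),.115),("trayR",(562,172),(108,186),.115),("hous nearL",(228,162),(122,420),.124),("housing farL",(230,56),None,.124),("housfarR",(428,58),(60,290),.124),("hous nearR",(426,162),None,.124),("wheel",(330,108),None,.134)]:
    print(nm,onz(*T(*t),z), s and onz(*S(*s),z), s and tri([T(*t),S(*s)]))
E
```

```text
fence [ 0.4979 -0.0094  0.119 ] [ 0.4992 -0.0115  0.119 ] [ 0.4988 -0.0099  0.1203]
gauge [0.5017 0.0232 0.119 ] [0.5056 0.027  0.119 ] [0.5028 0.023  0.1135]
trayL [0.5235 0.1391 0.115 ] [0.5265 0.1381 0.115 ] [0.5249 0.1384 0.1144]
trayR [ 0.5205 -0.0365  0.115 ] [ 0.5216 -0.0393  0.115 ] [ 0.5214 -0.037   0.1171]
hous nearL [0.5236 0.0871 0.124 ] [0.5648 0.0842 0.124 ] [0.5423 0.0802 0.1073]
housing farL [0.563  0.0865 0.124 ] None None
housfarR [0.5622 0.0132 0.124 ] [0.5631 0.0138 0.124 ] [0.5626 0.0131 0.123 ]
hous nearR [0.5236 0.0138 0.124 ] None None
wheel [0.5428 0.0489 0.134 ] None None
```

The tips are about 32.7 mm apart along the travel, which means about 91 mm of rim. Wheel top is near (0.543, 0.050, 0.135) and roller yaw is about -1°. I'll raise the arm clear of the kettle, close the fingers, and go over.

Call:
play_rows([
  [1, 0, 0, 0.05, 0, 0, -0.12],
  [1, 0, 0, 0.05, 0, 0, -0.12],
  [1, 0, 0, 0.04, 0, 0, -0.12],
  [1, 0.02, 0.046, 0, 0, 0, -0.12],
  [1, 0.02, 0.046, 0, 0, 0, 0],
  [1, 0.02, 0.046, 0, 0, 0, 0],
  [1, 0.02, 0.046, 0, 0, 0, 0],
  [1, 0.02, 0.046, 0, 0, 0, 0],
  [1, 0.02, 0.046, 0, 0, 0, 0],
  [1, 0.02, 0.046, 0, 0, 0, 0],
  [1, 0.02, 0.046, 0, 0, 0, 0],
  [1, 0.02, 0.046, 0, 0, 0, 0],
])

```text
time_s: 1.6
position: [0.4609, -0.1427, 0.3623]
tcp_rot: [[1.0, -0.014, -0.0], [-0.014, -1.0, 0.0], [-0.0, -0.0, -1.0]]
force: [-0.3, -0.3, -0.2]
opening: 0.005
```

Call:
play_rows([
  [1, 0.02, 0.046, -0.03, 0, 0, 0],
  [1, 0.02, 0.046, -0.03, 0, 0, 0],
  [1, 0.02, 0.046, -0.03, 0, 0, 0],
  [1, 0.02, 0.042, -0.03, 0, 0, 0],
  [1, 0, 0, -0.03, 0, 0, 0],
  [1, 0, 0, 0, 0, 0, 0],
])

```text
time_s: 2.35
position: [0.5385, 0.0365, 0.21]
tcp_rot: [[1.0, -0.013, -0.007], [-0.013, -1.0, 0.001], [-0.007, -0.001, -1.0]]
force: [0.6, 0.6, 1.7]
opening: 0.006
```

Run:
```python
from h import *
import cv2
s=bot.read_state();print(s["time_s"],s["position"],s["tcp_rot"],s["force"],s["opening"])
a=bot.capture("top");b=bot.capture("scene")
cv2.imwrite("pics/1.png",np.hstack([cv2.resize(a[200:300,250:350],(400,400),interpolation=2),cv2.resize(b[195:295,310:410],(400,400),interpolation=2)]))
```

```text
2.35 [0.53847546 0.0365033  0.20998349] [[ 9.99891628e-01 -1.28620253e-02 -7.16239750e-03]
 [-1.28563406e-02 -9.99917002e-01  8.39168148e-04]
 [-7.17259643e-03 -7.46994984e-04 -9.99973998e-01]] [0.60367484 0.56531987 1.65596304] 0.0057036031914559845
```

View pics/1.png

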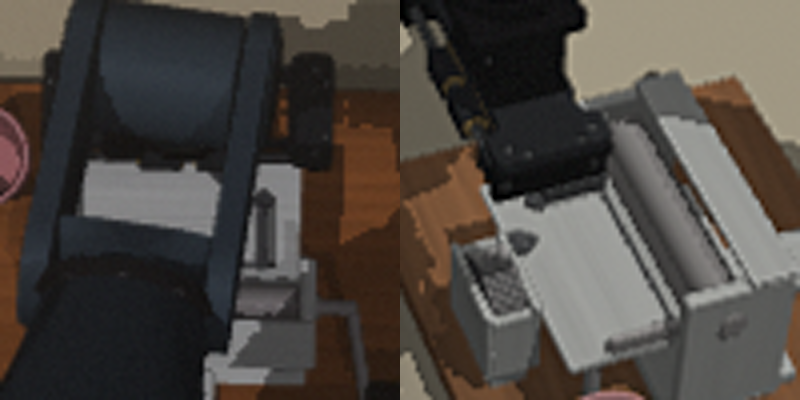

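The hand is over the housing, with the guide and gauge still in view beside it. Now I'll come down gently onto the wheel.

Call:
play_rows([
  [1, 0.004, 0, -0.03, 0, 0, 0],
  [1, 0, 0, -0.03, 0, 0, 0],
  [1, 0, 0, -0.01, 0, 0, 0],
  [1, 0, 0, 0, 0, 0, 0],
  [1, 0, 0, 0, 0, 0, 0],
])

```text
time_s: 3.08
position: [0.5459, 0.0352, 0.144]
tcp_rot: [[1.0, -0.015, 0.003], [-0.015, -1.0, -0.0], [0.003, 0.0, -1.0]]
force: [0.9, 0.0, 0.5]
opening: 0.005
```

Call:
play_rows([
  [1, 0, 0, -0.004, 0, 0, 0],
  [1, 0, 0, 0, 0, 0, 0],
  [1, 0, 0, 0, 0, 0, 0],
])

```text
time_s: 3.45
position: [0.5448, 0.0357, 0.1387]
tcp_rot: [[1.0, -0.014, 0.0], [-0.014, -1.0, -0.0], [0.0, 0.0, -1.0]]
force: [0.7, -0.7, 0.1]
opening: 0.001
```

Call:
play_rows([
  [1, -0.001, 0.003, -0.002, 0, 0, 0],
  [1, 0, 0, -0.002, 0, 0, 0],
  [1, 0, 0, 0, 0, 0, 0],
  [1, 0, 0, 0, 0, 0, 0],
])

```text
time_s: 3.95
position: [0.5436, 0.0388, 0.1347]
tcp_rot: [[1.0, -0.014, -0.0], [-0.014, -1.0, 0.0], [-0.0, -0.0, -1.0]]
force: [-0.5, 0.4, 2.2]
opening: 0.004
```

Call:
play_rows([
  [1, 0, 0, -0.001, 0, 0, 0],
  [1, 0, 0, -0.001, 0, 0, 0],
  [1, 0, 0, 0, 0, 0, 0],
  [1, 0, 0, 0, 0, 0, 0],
])

```text
time_s: 4.45
position: [0.5437, 0.0387, 0.1329]
tcp_rot: [[1.0, -0.014, 0.0], [-0.014, -1.0, 0.0], [0.0, -0.0, -1.0]]
force: [-0.9, 1.1, 4.9]
opening: 0.003
```

Contact is at z ≈ 0.135 as expected, and the press is about 2 mm at 4.9 N. First stroke.

Call:
play_rows([
  [1, 0, 0.004, -0.0005, 0, 0, 0],
  [1, 0, 0.004, 0, 0, 0, 0],
  [1, 0, 0.004, 0, 0, 0, 0],
  [1, 0, 0.004, 0, 0, 0, 0],
  [1, 0, 0.004, 0, 0, 0, 0],
  [1, 0, 0.002, 0, 0, 0, 0],
  [1, 0, 0, 0, 0, 0, 0],
])

```text
time_s: 5.32
position: [0.5443, 0.0605, 0.1326]
tcp_rot: [[1.0, -0.014, 0.001], [-0.014, -1.0, -0.0], [0.001, 0.0, -1.0]]
force: [-1.7, 1.4, 6.1]
opening: 0.008
```

Run:
```python
from h import *
import cv2
s=bot.read_state();print(s["time_s"],s["position"],s["force"])
a=bot.capture("top");b=bot.capture("scene")
cv2.imwrite("pics/2.png",np.hstack([cv2.resize(a[200:300,250:350],(400,400),interpolation=2),cv2.resize(b[195:295,310:410],(400,400),interpolation=2)]))
```

```text
5.325 [0.54425092 0.06048042 0.13260572] [-1.70984978  1.38226525  6.06620539]
```

View pics/2.png

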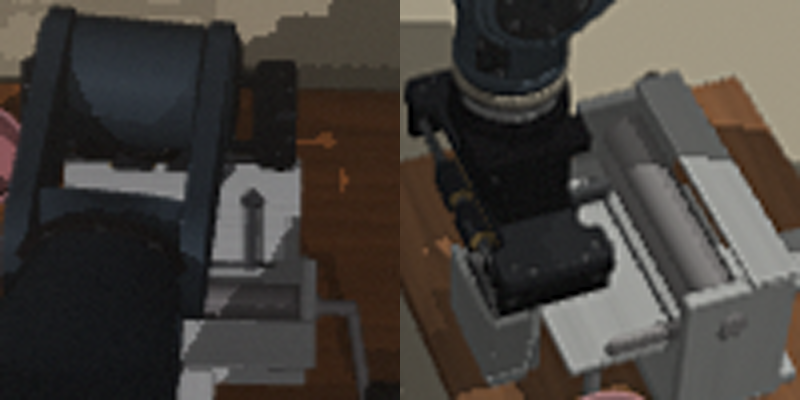

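The guide tip moved from x=265 to 253 in the enlarged top view, about 8 mm against 7.9 expected, so there's no slip. Two more identical strokes follow.

Call:
play_rows([
  [1, 0, 0, 0.01, 0, 0, 0],
  [1, 0, -0.011, 0, 0, 0, 0],
  [1, 0, -0.011, 0, 0, 0, 0],
  [1, 0, 0, -0.006, 0, 0, 0],
  [1, 0, 0, -0.003, 0, 0, 0],
  [1, 0, 0, -0.001, 0, 0, 0],
  [1, 0, 0, 0, 0, 0, 0],
  [1, 0, 0, 0, 0, 0, 0],
])

```text
time_s: 6.42
position: [0.5438, 0.0382, 0.1325]
tcp_rot: [[1.0, -0.013, 0.0], [-0.013, -1.0, -0.001], [0.0, 0.001, -1.0]]
force: [-1.4, -3.8, 5.7]
opening: 0.007
```

Call:
play_rows([
  [1, 0, 0.004, 0, 0, 0, 0],
  [1, 0, 0.004, 0, 0, 0, 0],
  [1, 0, 0.004, 0, 0, 0, 0],
  [1, 0, 0.004, 0, 0, 0, 0],
  [1, 0, 0.004, 0, 0, 0, 0],
  [1, 0, 0.002, 0, 0, 0, 0],
  [1, 0, 0, 0, 0, 0, 0],
  [1, 0, 0, 0, 0, 0, 0],
])

```text
time_s: 7.42
position: [0.5442, 0.0613, 0.1327]
tcp_rot: [[1.0, -0.014, 0.001], [-0.014, -1.0, 0.001], [0.001, -0.001, -1.0]]
force: [-0.4, 0.6, 5.3]
opening: 0.007
```

Call:
play_rows([
  [1, 0, 0, 0.01, 0, 0, 0],
  [1, 0, -0.011, 0, 0, 0, 0],
  [1, 0, -0.011, 0, 0, 0, 0],
  [1, 0, 0, -0.006, 0, 0, 0],
  [1, 0, 0, -0.003, 0, 0, 0],
  [1, 0, 0, -0.001, 0, 0, 0],
  [1, 0, 0, 0, 0, 0, 0],
  [1, 0, 0, 0, 0, 0, 0],
])

```text
time_s: 8.43
position: [0.5437, 0.0382, 0.1325]
tcp_rot: [[1.0, -0.013, -0.0], [-0.013, -1.0, -0.001], [-0.0, 0.001, -1.0]]
force: [-0.8, -2.5, 5.0]
opening: 0.002
```

Call:
play_rows([
  [1, 0, 0.004, 0, 0, 0, 0],
  [1, 0, 0.004, 0, 0, 0, 0],
  [1, 0, 0.004, 0, 0, 0, 0],
  [1, 0, 0.004, 0, 0, 0, 0],
  [1, 0, 0.004, 0, 0, 0, 0],
  [1, 0, 0.002, 0, 0, 0, 0],
  [1, 0, 0, 0, 0, 0, 0],
  [1, 0, 0, 0, 0, 0, 0],
])

```text
time_s: 9.43
position: [0.5442, 0.0613, 0.1326]
tcp_rot: [[1.0, -0.014, 0.001], [-0.014, -1.0, 0.001], [0.001, -0.001, -1.0]]
force: [-0.8, 0.4, 5.9]
opening: 0.004
```

Call:
play_rows([
  [1, 0, 0, 0.02, 0, 0, 0],
  [1, 0, 0, 0.05, 0, 0, 0],
  [1, 0, 0, 0.05, 0, 0, 0],
  [1, 0, -0.04, 0.04, 0, 0, 0],
  [1, 0, -0.05, 0, 0, 0, 0],
  [1, 0, -0.05, 0, 0, 0, 0],
  [1, 0, -0.06, 0, 0, 0, 0],
  [1, 0, -0.06, 0, 0, 0, 0],
  [1, 0, 0, 0, 0, 0, 0],
  [1, 0, 0, 0, 0, 0, 0],
])

```text
time_s: 10.68
position: [0.5432, -0.1987, 0.2913]
tcp_rot: [[1.0, -0.015, -0.001], [-0.015, -1.0, 0.002], [-0.001, -0.002, -1.0]]
force: [-0.7, -0.1, -0.3]
opening: 0.004
```

Run:
```python
from h import *
import cv2
s=bot.read_state();print(s["time_s"],s["position"],s["force"])
a=bot.capture("top");b=bot.capture("scene")
cv2.imwrite("pics/top3.png",a)
f=lambda i:np.clip(cv2.resize(i,(400,400),interpolation=2)*1.3,0,255).astype('uint8')
cv2.imwrite("pics/3.png",np.hstack([f(a[220:280,270:330]),f(b[225:285,325:385])]))
```

```text
10.675 [ 0.54323116 -0.19872925  0.29125146] [-0.65282112 -0.09757834 -0.30515106]
```

View pics/3.png

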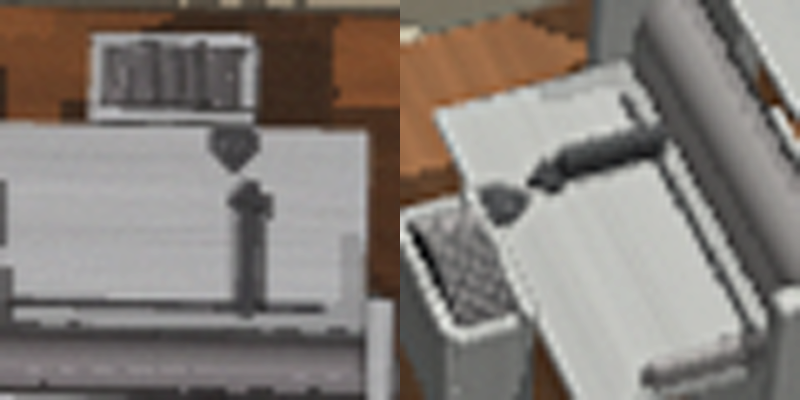

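The guide tip is now just short of the gauge: about 2.3 px, or 7 mm, at x≈249 against 234 in the 6.7x crop. I'll measure it with intensity-weighted row centres.

```bash
cat > m.py <<'E'
from h import *
import cv2,sys
def rows(fn):
    g=cv2.cvtColor(cv2.imread(fn),6).astype(float)
    for r in range(239,254):
        seg=g[r,297:323]; bg=np.median(seg); w=np.clip(bg-25-seg,0,None)
        if w.sum()>20: print(r,round((w*np.arange(297,323)).sum()/w.sum(),2),int((w>0).sum()))
for f in sys.argv[1:]: print(f); rows(f)
E
python3 m.py pics/top0.png pics/top3.png
```

```text
pics/top0.png
239 304.34 6
240 304.84 8
241 304.97 8
242 304.92 8
243 304.84 6
244 304.65 4
245 304.59 2
247 315.61 2
248 315.55 4
249 315.68 6
250 315.48 7
251 315.85 6
252 316.06 5
253 315.91 5
pics/top3.png
239 304.62 7
240 304.7 8
241 304.85 8
242 304.83 8
243 304.74 6
244 304.63 4
245 304.6 2
247 307.1 3
248 306.82 4
249 307.08 7
250 306.99 7
251 307.48 6
252 307.65 6
253 307.13 5
```

7.0 mm is left, and each 22 mm stroke gave about 8.5 mm, so the last stroke is 18 mm.

Call:
play_rows([
  [1, 0, 0.06, 0, 0, 0, 0],
  [1, 0, 0.06, 0, 0, 0, 0],
  [1, 0, 0.06, 0, 0, 0, 0],
  [1, 0, 0.04, 0, 0, 0, 0],
  [1, 0, 0.02, -0.05, 0, 0, 0],
  [1, 0, 0, -0.05, 0, 0, 0],
  [1, 0, 0, -0.045, 0, 0, 0],
  [1, 0, 0, 0, 0, 0, 0],
  [1, 0, 0, 0, 0, 0, 0],
])

```text
time_s: 11.9
position: [0.5447, 0.0413, 0.1485]
tcp_rot: [[1.0, -0.013, 0.002], [-0.013, -1.0, -0.0], [0.002, 0.0, -1.0]]
force: [0.1, 0.1, 0.6]
opening: -0.0
```

Call:
play_rows([
  [1, 0, 0, -0.008, 0, 0, 0],
  [1, 0, 0, -0.004, 0, 0, 0],
  [1, 0, 0, -0.002, 0, 0, 0],
  [1, 0, 0, 0, 0, 0, 0],
  [1, 0, 0, 0, 0, 0, 0],
])

```text
time_s: 12.52
position: [0.5442, 0.0405, 0.1337]
tcp_rot: [[1.0, -0.014, 0.001], [-0.014, -1.0, -0.0], [0.001, 0.0, -1.0]]
force: [-0.2, 0.5, 5.3]
opening: 0.004
```

Call:
play_rows([
  [1, 0, 0.004, -0.001, 0, 0, 0],
  [1, 0, 0.004, 0, 0, 0, 0],
  [1, 0, 0.004, 0, 0, 0, 0],
  [1, 0, 0.004, 0, 0, 0, 0],
  [1, 0, 0.002, 0, 0, 0, 0],
  [1, 0, 0, 0, 0, 0, 0],
  [1, 0, 0, 0, 0, 0, 0],
])

```text
time_s: 13.4
position: [0.5446, 0.0586, 0.1328]
tcp_rot: [[1.0, -0.014, 0.002], [-0.014, -1.0, -0.0], [0.002, 0.0, -1.0]]
force: [0.0, 0.4, 6.8]
opening: 0.006
```

Call:
play_rows([
  [1, 0, 0, 0.02, 0, 0, 0],
  [1, 0, 0, 0.05, 0, 0, 0],
  [1, 0, 0, 0.05, 0, 0, 0],
  [1, 0, -0.04, 0.04, 0, 0, 0],
  [1, 0, -0.05, 0, 0, 0, 0],
  [1, 0, -0.05, 0, 0, 0, 0],
  [1, 0, -0.06, 0, 0, 0, 0],
  [1, 0, -0.06, 0, 0, 0, 0],
  [1, 0, 0, 0, 0, 0, 0],
  [1, 0, 0, 0, 0, 0, 0],
])

```text
time_s: 14.65
position: [0.5431, -0.2011, 0.2912]
tcp_rot: [[1.0, -0.015, -0.002], [-0.015, -1.0, 0.002], [-0.002, -0.002, -1.0]]
force: [1.2, 0.8, -1.0]
opening: 0.004
```

```bash
python3 - <<'E'
from h import *
import cv2
s=bot.read_state();print(s["time_s"],s["position"],s["force"])
a=bot.capture("top");b=bot.capture("scene")
cv2.imwrite("pics/top4.png",a)
f=lambda i,s:cv2.resize(i,s,interpolation=2)
cv2.imwrite("pics/4.png",np.hstack([f(a[220:280,270:330],(400,400)),f(b[225:285,325:385],(400,400))]))
E
python3 m.py pics/top4.png
```

```text
14.65 [ 0.54309328 -0.20107294  0.29120478] [ 1.21598623  0.84960515 -0.96164076]
pics/top4.png
239 304.67 8
240 304.73 8
241 304.82 8
242 304.83 8
243 304.74 6
244 304.61 4
245 304.61 2
246 305.0 1
247 304.97 3
248 304.7 4
249 304.58 6
250 304.79 7
251 305.11 5
252 305.08 5
253 305.07 5
```

View pics/4.png

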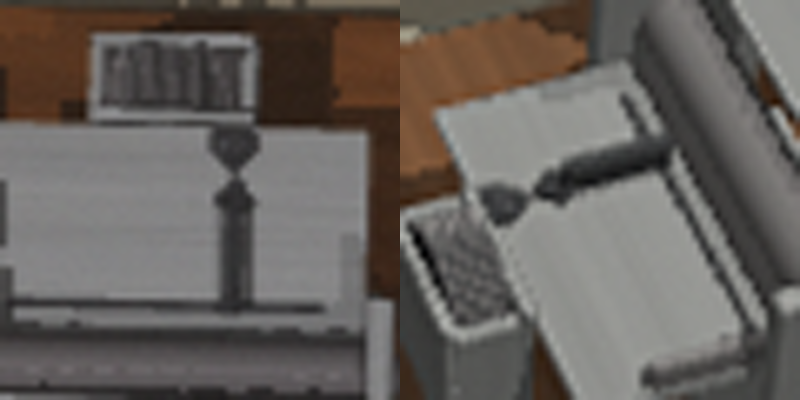

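View pics/top4.png

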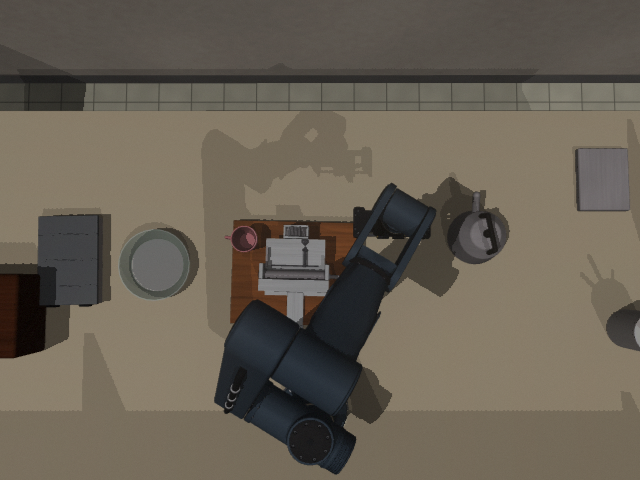

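The two tips now face each other in both views, at column 304.6 for the gauge and about 304.8 for the guide, under 1 mm apart. The cup, dish and kettle are in the same pixels as at the start, and the hand is clear.

```bash
python3 -c "
from rig import bot
print(bot.hand_in())"
```

```text
the job is handed in; nothing more can be done
None
```

The sliding guide is set at the gauge mark, and the job was handed in at about 15 s of the 51 s allowed. I rolled the adjuster wheel with the closed fingertips in four strokes (three of 22 mm and one of 18 mm), pressing with 5–7 N, then moved the hand away.

- **Alignment:** the last top picture puts the guide tip and gauge tip within about 1 mm along the travel. The other camera view agrees by eye.
- **Loose items:** the cup, dish and kettle look to be where they started; I compared the top pictures by eye.
- **Hand clear:** the arm stood well away from the roller. The force reading was about 1–2 N, similar to the other readings in free air.
- **Disagreement:** an early estimate of the gap from the scene camera alone read about 38 mm, against 33 mm from the top view. I worked from the top view, and the final pictures bear it out.

No verdict was reported at hand-in.

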